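Close the butter dish

ROBOT

A 6-joint arm with a two-finger parallel gripper is mounted at the origin on the work surface. World frame = base frame: x ahead of the robot, y to its left, z up, the work surface at z = 0. Lengths are in m, angles in degrees, forces in N, time in s.
With the tool pointing down it reaches from about 0.325 to 0.75 m from the base axis. Payload 7.6 kg.
Tool frame: the origin (TCP) lies between the finger pads, 19 mm behind the fingertips; this is the grasp point; z points along the fingers, y is the line along which they close (so a half turn about z gives the same grasp; the last joint's range is limited). The gripper opens to 85 mm and grips with 20 to 120 N. Pads are 22 mm wide; open, the fingers measure 114 mm over their backs; the gripper's body (76 mm by 85 mm) begins 54 mm behind the grasp point. The pads swing forward as they close: fully open they stand 13 mm farther back than shut.
Start: joints at [-71.866, 2.991, 80.254, -0, 96.75, -4.028], TCP at [0.198, -0.486, 0.25] pointing down, gripper open.
Joint ranges: [-166.34, 166.34], [-52.06, 124.39], [6.96, 135.62], [-60.46, 240.46], [14.63, 156.25], [-167.68, 167.68]. Speed limits (degrees/s): [147.25, 147.25, 172.46, 180, 180, 180].

INTERFACE

Orientations are given as [roll, pitch, yaw] about the fixed x, y, z axes, in that order (R = Rz(yaw) Ry(pitch) Rx(roll)).
In Python, from plant import ctrl gives the robot as it stands.
- The arm moves only by the shell command python3 -m crank 'ROWS' [FORCE]. ROWS is JSON, a list of rows, each a list of 3 entries, a list of its own where there are three numbers: the shift along the world's x, y, z in mm, then the turn about the world's z in degrees, then the opening, from 0 (shut) to 1 (fully open). A call has 1 to 20 rows; each row is the pose to reach, as a shift and turn from the pose commanded when the call began; what a row does not reach only later rows make up. A row lasts 1/10 s, in which the tool goes at most 50 mm and 8.59 degrees, less where a joint would pass 70% of its speed; a pose out of reach is approached as far as the arm can. A call with a gripper value outside its range is refused whole. The fingers move at their own pace and stop on an object; FORCE is the grip in N (left out, the last holds). Time passes only in rows, so rows that repeat a pose let the fingers close. It gives the time, the measured TCP pose, the force, the opening and the grip force at its end, in the units of the state.
- ctrl.read_state(): the state, without advancing time (a new reading comes with each control period).
- ctrl.read_camera(name): name is "scene" or "side" or "wrist"; returns a dict with "frame" (400x640x3 uint8, red, green, blue), "depth" (400x640 float32, m along the optical axis (not along the pixel's ray), 0 where there is no reading), "K" (3x3 intrinsics, pixels), "rvec" (rotation vector, rad) and "tvec" (3), from world to camera coordinates, as OpenCV has them. Camera axes: x right, y down, z forward; pixel columns grow to the right and rows downward; lengths in m; the calibration is good to about 2 mm. A picture is of the moment at which its call begins.
- ctrl.sign_off(): hands the job in; it is judged then, once.
The state is a dict: "clock": time; "joint_pos": joint angles; "qd": joint speeds; "tau": joint torques, N m; "eef_pos": TCP position; "eef_rot": TCP orientation; "ft_force": force on the tool from outside, world axes, zero at the start; "torque": the same for the moment, N m; "opening": finger opening in m; "grip_force": force on a finger pad.
Only numpy, scipy, OpenCV 4.12 (cv2) and the standard library are available. Lean on these libraries where they do the work, as an engineer would, in place of code of your own. Each camera call takes 0.05 s, during which the arm holds its last target. There are 200 camera calls.

TASK

Take the butter knife off the open butter dish and lay it flat on the little wooden board, then lift the wooden lid off its sloping stand and put it on the dish, level, with its edges flush with the dish's edges all round. Set the lid down, do not drop it, and leave the salt and pepper shakers where they stand.

Things in the scene. Friction and masses are not known exactly. Their poses are not given: they have to be found in the camera images.
- dish: open rectangular white ceramic butter dish, loose, 0.75 kg, 100 (its x) x 140 (its y) x 45 mm high, walls 9 mm, with a low block of butter inside (top at 25 mm); origin at the centre of its underside, z up, its flat rim at z = 45 mm
- knife: steel butter knife, lying at the start across the dish's rim roughly along the dish's short way; origin at its centre of mass on its underside; its x runs to the blade tip, z up when lying. Handle x = -79..31 mm, 16 mm wide, 11 mm thick; blade x = 31..109 mm, 20 mm wide, 4 mm thick; the undersides are level
- lid: flat dark wooden lid, loose, 100 (its x) x 140 (its y) x 12 mm, same outline as the dish, plain flat underside without a lip; origin at the centre of its underside, z out of its top. On top, in the middle, an upright bar handle 60 mm long (along y), 16 mm thick (along x), from z = 12 to 44 mm. Starts resting on the stand, sloping 35 degrees, its z leaning towards the stand's front
- lid_grip (a point): a point in the lid's bar handle, on the lid's z axis 34 mm above the underside (10 mm below the handle's top); a good TCP place for a grasp along the lid's -z with the fingers closing along its x; axes as the lid's
- stand: fixed light-wood easel, 130 deep x 120 wide x about 96 mm high, its rest sloping 35 degrees, low at its front (-x of its own frame), with an 8 mm high ledge along the low edge on which the lid stands; origin at the centre of its foot, on the table
- board: fixed light-wood board lying on the table, 210 (its x) x 120 (its y) x 14 mm thick, with a dark inlaid strip near one end; origin at the centre of its underside
- salt: bystander: white ceramic salt shaker, 42 mm across, 70 mm tall; origin at the centre of its foot
- pepper: bystander: dark wooden pepper shaker, 42 mm across, 85 mm tall; origin at the centre of its foot
There are look-alikes about, which are no part of the job. Of the things shaped like the board, the wood one is meant.

How it is judged:
By the outcome, as a careful person would: the job done as asked, in the order asked, and still so for the second after the job is handed in, with the robot touching nothing.
It also fails if it takes over 58 s, if anything falls off the work surface, if the arm or the gripper's body presses on something with over 40 N, if the wrist force passes 120 N, or if a joint passes its speed limit or range.

## Working session

There is one attempt and no reset: what is moved stays moved. The work goes in short steps, Python scripts to look and compute and a shell command to move; the robot and the scene stay as the last step left them, time stands still between calls to the robot, and variables do not carry over. Pictures are saved under pics/ and viewed, at most 10 in all, crops included, and the job is handed in when it is done.

```bash
mkdir -p pics; ls; cat > h.py <<'E'
import numpy as np, cv2
from plant import ctrl
def cam(n):
    c=ctrl.read_camera(n); c['R']=cv2.Rodrigues(np.array(c['rvec'],float))[0]; c['t']=np.array(c['tvec'],float).reshape(3); c['K']=np.array(c['K']); return c
def save(c,name,box=None,s=1):
    f=c['frame'][...,::-1]
    if box: f=f[box[1]:box[3],box[0]:box[2]]
    cv2.imwrite('pics/'+name,cv2.resize(f,None,fx=s,fy=s,interpolation=cv2.INTER_CUBIC))
def ray(c,uv,z):
    uv=np.atleast_2d(uv).astype(float); d=np.c_[uv,np.ones(len(uv))]@np.linalg.inv(c['K']).T@c['R']
    o=-c['R'].T@c['t']; return o+d*((z-o[2])/d[:,2])[:,None]
def cloud(c):
    v,u=np.indices(c['depth'].shape); d=c['depth']
    p=np.stack([u,v,np.ones_like(u)],-1)@np.linalg.inv(c['K']).T*d[...,None]
    return (p-c['t'])@c['R']
E
python3 - <<'E'
from h import *
for n in('scene','side','wrist'):
    c=cam(n); save(c,n+'0.png'); np.savez(n+'0.npz',**c); print(n,-c['R'].T@c['t'],c['R'][2],c['K'][0,0])
print(ctrl.read_state())
E
```

```text
pics
scene [ 1.1177867  -0.66099467  0.7491183 ] [-0.61158163  0.56590738 -0.55291658] 441.06602865502805
side [0.13883133 1.04040913 1.03618864] [ 0.17638426 -0.72892696 -0.66147871] 489.62025164688674
wrist [ 0.27399587 -0.45510435  0.37376988] [-0.29647996 -0.11918594 -0.94757287] 357.0843053495291
{'clock': 0.15, 'joint_pos': array([-7.18659100e+01,  3.02169453e+00,  8.02989413e+01,  1.81333826e-03,
        9.67469647e+01, -4.02677584e+00]), 'qd': array([ 0.01846621, -0.049241  , -0.24325095, -0.07045989, -0.03773722,
        0.07770023]), 'tau': array([ 7.99804857e-04, -3.81950963e+01, -3.60423160e+01, -1.19388314e-04,
        4.61780743e-03, -3.09052086e-05]), 'eef_pos': array([ 0.19801439, -0.48602365,  0.24934691]), 'eef_rot': array([-1.79932693e+02, -6.54366886e-03,  2.21610739e+01]), 'ft_force': array([-0.03034841, -0.09575909, -0.02443599]), 'torque': array([ 0.00798349, -0.03899584, -0.01458722]), 'grip_force': 0.0, 'opening': 0.08536571038955662}
```

View pics/scene0.png

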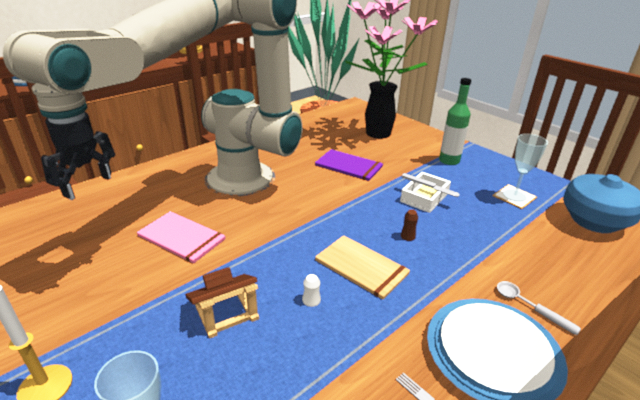

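View pics/side0.png

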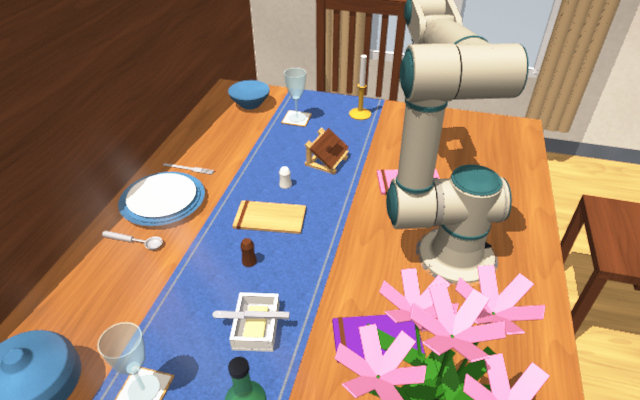

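Scene view: the board-shaped things are pink (180,235), purple (349,164) and light wood with a dark strip (362,265). The wood one is meant, by its colour and inlay. The dish with the knife is at (426,191), the lid on its stand at (222,300), salt at (312,290) and pepper at (410,225). The side view shows the same: dish (255,320), knife along row 315 with its handle or blade ends at x=215 and 288, stand (325,150), board (270,217).

```bash
cat > m.py <<'E'
from h import *
def rect(xy):
    (c,s,a)=cv2.minAreaRect((np.asarray(xy)*1000).astype(np.float32)); return np.round(c,1),np.round(s,1),round(a,1)
def load(n): 
    d=dict(np.load(n+'0.npz')); return d
if __name__=='__main__':
    for n,boxes in (('scene',dict(dish=(398,168,465,212),stand=(180,262,265,338),board=(310,232,415,298),salt=(300,270,324,308),pepper=(400,207,420,243))),('side',dict(dish=(210,285,292,355),stand=(302,125,352,174),board=(230,198,310,236),salt=(275,163,295,190),pepper=(238,235,260,268)))):
        c=load(n); P=cloud(c); hsv=cv2.cvtColor(c['frame'],cv2.COLOR_RGB2HSV)
        for k,(x0,y0,x1,y1) in boxes.items():
            p=P[y0:y1,x0:x1].reshape(-1,3); h=hsv[y0:y1,x0:x1].reshape(-1,3); ok=(c['depth'][y0:y1,x0:x1].ravel()>0); p,h=p[ok],h[ok]
            def lay(a,b,m=True): 
                q=p[(p[:,2]>a)&(p[:,2]<b)&m]; return (len(q),)+rect(q[:,:2]) if len(q)>5 else len(q)
            if k=='dish': print(n,k,'rim',lay(.039,.048),'knife',lay(.0495,.062))
            elif k=='board': print(n,k,lay(.010,.018))
            elif k=='stand':
                print(n,k,'all',lay(.02,.2),'zmax',p[:,2].max())
                m=(h[:,2]<130)&(p[:,2]>.03); q=p[m]; print('  dark n',len(q),'mean',q.mean(0),'zr',np.percentile(q[:,2],[1,99]))
                # plane by ransac
                r=np.random.default_rng(0); best=0
                for _ in range(400):
                    a=q[r.choice(len(q),3,False)]; nn=np.cross(a[1]-a[0],a[2]-a[0]); nn/=np.linalg.norm(nn)+1e-12
                    i=abs((q-a[0])@nn)<.003
                    if i.sum()>best: best=i.sum(); I=i
                mu=q[I].mean(0); nn=np.linalg.svd(q[I]-mu)[2][2]; nn*=np.sign(nn[2]); print('  plane',best,mu,nn,'tilt',np.degrees(np.arccos(nn[2])),'dir',np.degrees(np.arctan2(nn[1],nn[0])))
                d=(q-mu)@nn; hd=q[d>.012]; print('  handle',len(hd),hd.mean(0) if len(hd) else '')
            else: print(n,k,lay(.02,.1))
        save(c,'b_%s.png'%n,(160,150,480,345) if n=='scene' else (190,110,370,365),2.4 if n=='scene' else 2.3)
E
python3 m.py; python3 - <<'E'
import cv2
a=cv2.imread('pics/b_scene.png');print(a.shape)
E
```

```text
scene dish rim (394, array([489.8, 377.9]), array([181.7, 145.2]), 13.6) knife (130, array([486.5, 375.7]), array([182.5,  27.4]), 11.9)
scene stand all (1994, array([ 478.2, -350.2]), array([140.1, 110.4]), 77.3) zmax 0.09713286115808024
  dark n 571 mean [ 0.47201033 -0.3572978   0.07198619] zr [0.03868375 0.09204645]
  plane 330 [ 0.46287969 -0.35266292  0.06549029] [-0.56709828  0.12481836  0.81413753] tilt 35.49782811997744 dir 167.5871139373344
  handle 84 [ 0.45711553 -0.34960101  0.08516648]
scene board (2620, array([585.6,   5.6]), array([278.1, 233. ]), 53.1)
scene salt (352, array([ 582. , -185.2]), array([35.3, 32. ]), 69.8)
scene pepper (312, array([575.6, 171.9]), array([37.1, 29.6]), 57.0)
side dish rim (676, array([484.7, 380.4]), array([182.5, 145.2]), 12.1) knife (399, array([481.8, 378.5]), array([123.5, 155. ]), 67.8)
side stand all (1085, array([ 471.3, -346.5]), array([150.7, 115. ]), 77.3) zmax 0.10282120232191501
  dark n 294 mean [ 0.4613302  -0.32542198  0.06343052] zr [0.03362892 0.09149341]
  plane 138 [ 0.45675236 -0.3335233   0.06079093] [-0.57189585  0.15899203  0.80477119] tilt 36.41183617223845 dir 164.46360581407612
  handle 33 [ 0.45006516 -0.32287951  0.08590938]
side board (1660, array([572. ,  -9.5]), array([209.4, 125.5]), 7.7)
side salt (173, array([ 573.2, -175.8]), array([36.3, 36.7]), 32.5)
side pepper (293, array([568.5, 183.4]), array([33.9, 35.8]), 82.7)
(468, 768, 3)
```

View pics/b_scene.png

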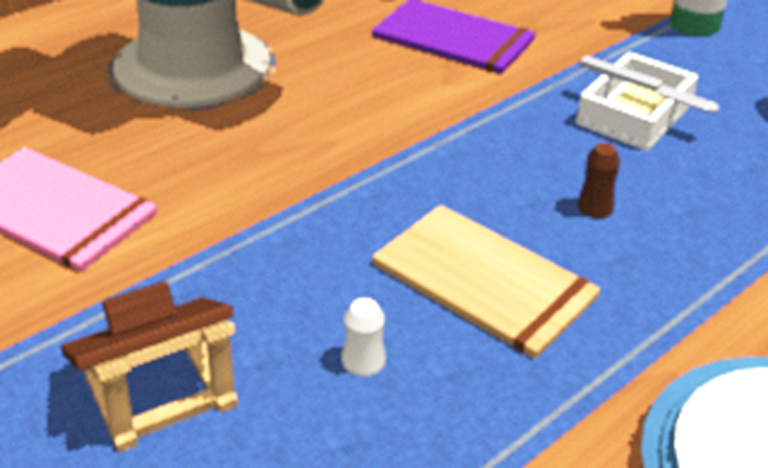

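View pics/b_side.png

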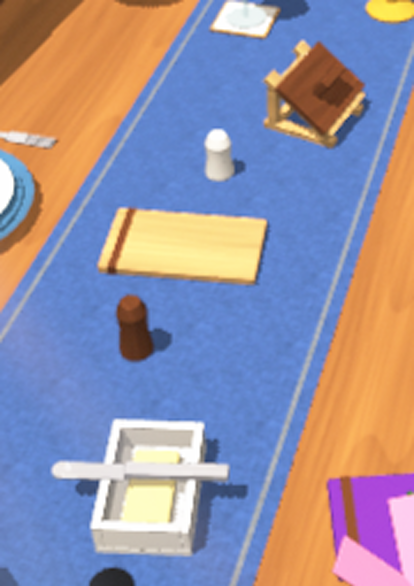

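Crops confirm it: the wood board with a dark inlay (crop scene 485,280; side 185,245) is the board meant, and pink and purple are look-alikes. On the knife, the rounded blade tip points away from the robot (side crop 55,470), with the handle towards the robot (228,472). The next step is a check on the bottle's position and a first move towards the dish.

```bash
python3 - <<'E'
from m import *
s=load('scene'); print('bottle base',ray(s,[451,160],0.0), 'flower pot',ray(s,[380,132],0))
for n,b in(('scene',(310,232,415,298)),('side',(230,198,310,236))):
    c=load(n); hsv=cv2.cvtColor(c['frame'],cv2.COLOR_RGB2HSV); m=np.zeros(hsv.shape[:2],np.uint8)
    x0,y0,x1,y1=b; m[y0:y1,x0:x1]=((hsv[y0:y1,x0:x1,0]<30)&(hsv[y0:y1,x0:x1,1]>40)&(hsv[y0:y1,x0:x1,2]>40)); v,u=np.nonzero(m)
    P=ray(c,np.c_[u,v],.014); print(n,'board',rect(P[:,:2]), len(u))
E
python3 -m crank '[[[252,386,0],-10,1],[[252,386,0],-10,1],[[252,386,0],-10,1],[[252,386,0],-10,1],[[252,386,0],-10,1],[[252,386,0],-10,1],[[252,386,0],-10,1],[[252,386,0],-10,1],[[252,386,0],-10,1],[[252,386,0],-10,0.5]]'
```

```text
bottle base [[0.38674777 0.65389807 0.        ]] flower pot [[0.05964197 0.63393535 0.        ]]
scene board (array([567.1,  50.8]), array([211.3, 269.3]), 8.0) 3029
side board (array([572.1,  -6.6]), array([210.9, 129.8]), 7.8) 1919
clock: 1.15
eef_pos: [0.4514, -0.0965, 0.2496]
eef_rot: [-179.9, -0.0, 12.4]
ft_force: [0.1, -0.4, 0.1]
opening: 0.0731
grip_force: 0.0
```

```bash
python3 - <<'E'
from h import *
c=cam('wrist'); np.savez('wristB0.npz',**c); 
E
python3 -m crank '[[[-30,460,0],0,0.5],[[-30,460,0],0,0.5],[[-30,460,0],0,0.5],[[-30,460,0],0,0.5],[[-30,460,0],0,0.5],[[-30,460,0],0,0.5],[[-30,460,0],0,0.5],[[-30,460,0],0,0.5],[[-30,460,0],0,0.5],[[-30,460,0],0,0.5],[[-30,460,0],0,0.5],[[-30,460,0],0,0.5]]'
python3 - <<'E'
from h import *
c=cam('wrist'); np.savez('wristD0.npz',**c); b=np.load('wristB0.npz')
cv2.imwrite('pics/w1.png',cv2.resize(np.hstack([b['frame'],c['frame']])[...,::-1],(800,250)) if 0 else np.vstack([cv2.resize(f,(480,300)) for f in (b['frame'],c['frame'])])[...,::-1])
E
```

```text
clock: 2.4
eef_pos: [0.4207, 0.3583, 0.2499]
eef_rot: [179.9, 0.0, 12.1]
ft_force: [0.1, -0.2, 1.0]
opening: 0.0428
grip_force: 0.0
```

View pics/w1.png

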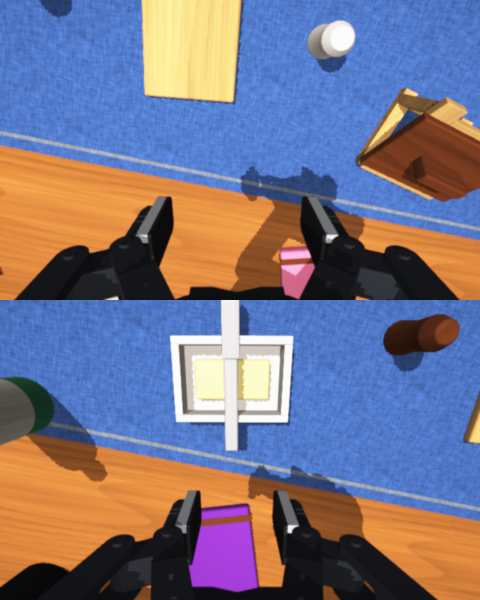

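The upper image shows the board's near end (190,50), the salt (335,40) and the lid on its stand (430,150) with its bar at (425,170). The lower one shows the dish at (232,380), with the knife along column 232, its wide blade end at the top (far) and its handle end at row 450.

```bash
python3 - <<'E'
from m import *
c=load('wristD'); hsv=cv2.cvtColor(c['frame'],cv2.COLOR_RGB2HSV); P=cloud(c); Z=P[...,2]
roi=np.zeros(Z.shape,bool); roi[0:210,200:420]=1
white=roi&(hsv[...,1]<60)&(hsv[...,2]>110)
m=white&(Z>.038)&(Z<.0485); v,u=np.nonzero(m); print('rim z',np.median(Z[m]))
print('dish rays',rect(ray(c,np.c_[u,v],.045)[:,:2]),'cloud',rect(P[m][:,:2]))
k=white&(Z>.0475)&(Z<.065); v,u=np.nonzero(k); print('knife',k.sum(),rect(P[k][:,:2]),'z',np.percentile(Z[k],[5,50,95]))
print('knife rows',v.min(),v.max())
# handle sides: per-axis profile
q=P[k]; a=np.radians(12); 
q2=q[:,:2]; mu=q2.mean(0); vx,vy,_,_=cv2.fitLine((q2*1000).astype(np.float32),cv2.DIST_HUBER,0,.01,.01)[:4].ravel(); ax=np.array([vx,vy])*np.sign(vx); print('axis deg',np.degrees(np.arctan2(ax[1],ax[0])))
s=(q2-mu)@ax; t=(q2-mu)@[-ax[1],ax[0]]
for lo in np.arange(s.min(),s.max(),.015):
    i=(s>=lo)&(s<lo+.015); print(np.round((mu+ax*(lo+.0075))*1000,0), 'w %.1f z %.4f mid %.1f'%((t[i].max()-t[i].min())*1000,np.median(q[i,2]),(t[i].max()+t[i].min())*500))
b=load('wristB'); hb=cv2.cvtColor(b['frame'],cv2.COLOR_RGB2HSV); Pb=cloud(b)
m=(np.abs(Pb[...,2]-.014)<.006)&(hb[...,0]<32)&(hb[...,2]>120); m[140:]=0; m[:,:150]=0; m[:,330:]=0; v,u=np.nonzero(m); print('board part',rect(ray(b,np.c_[u,v],.014)[:,:2]))
E
```

```text
rim z 0.04555861053978478
dish rays (array([492.4, 379.7]), array([135.7, 139.9]), 11.9) cloud (array([491.9, 379.7]), array([135.4, 140.4]), 11.9)
knife 4037 (array([477. , 371.4]), array([147.4, 142.6]), 53.6) z [0.04857732 0.05544189 0.05764519]
knife rows 0 200
axis deg 12.273221
[400. 361.] w 15.2 z 0.0566 mid 0.3
[415. 364.] w 14.9 z 0.0568 mid 0.2
[429. 367.] w 101.2 z 0.0567 mid -17.0
[444. 370.] w 132.3 z 0.0566 mid 0.3
[459. 373.] w 15.2 z 0.0567 mid 0.2
[473. 377.] w 70.5 z 0.0565 mid -27.7
[488. 380.] w 134.0 z 0.0565 mid -3.0
[502. 383.] w 76.9 z 0.0498 mid -28.7
[517. 386.] w 127.2 z 0.0496 mid 0.7
[532. 389.] w 19.4 z 0.0496 mid 0.4
[546. 393.] w 19.1 z 0.0496 mid 0.2
[561. 396.] w 19.5 z 0.0495 mid 0.4
board part (array([528.4, -19.2]), array([122.5, 119.1]), 7.8)
```

```bash
python3 -m crank '[[[50,16,-60],0,0.5],[[50,16,-100],0,0.5],[[50,16,-140],0,0.5],[[50,16,-165],0,0.5],[[50,16,-178],0,0.5],[[50,16,-184],0,0.5],[[50,16,-184],0,0.5],[[50,16,-184],0,0],[[50,16,-184],0,0],[[50,16,-184],0,0],[[50,16,-184],0,0],[[50,16,-184],0,0],[[50,16,-184],0,0],[[50,16,-184],0,0]]' 50
```

```text
clock: 3.85
eef_pos: [0.471, 0.3764, 0.0685]
eef_rot: [-179.9, -0.2, 12.2]
ft_force: [-0.9, -1.1, 6.0]
opening: 0.0141
grip_force: 50.2
```

```bash
python3 -m crank '[[[0,0,10],0,0],[[0,0,30],0,0],[[0,0,60],0,0],[[0,0,90],0,0],[[0,0,120],0,0],[[0,0,120],0,0],[[0,0,120],0,0]]'
python3 - <<'E'
from h import *
c=cam('wrist'); d=cam('side'); np.savez('wristK0.npz',**c)
a=cv2.resize(c['frame'],(640,400))[:, :]; s=cv2.resize(d['frame'][230:370,170:330],(457,400))
cv2.imwrite('pics/k1.png',cv2.resize(np.hstack([a,s]),(800,292))[...,::-1])
E
```

```text
clock: 4.55
eef_pos: [0.4702, 0.3759, 0.1869]
eef_rot: [-180.0, -0.1, 12.2]
ft_force: [0.2, -1.1, -1.5]
opening: 0.0143
grip_force: 49.3
```

View pics/k1.png

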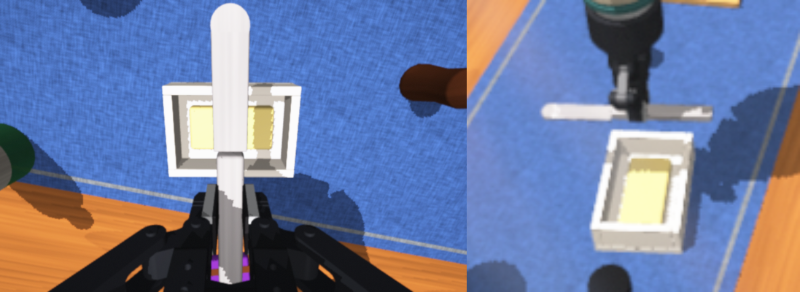

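The wrist view shows the knife held, with the blade pointing up the image (230,80) and the dish clear below (232,130). In the side view the knife is horizontal (625,112).

```bash
python3 - <<'E'
from m import *
c=load('wristK'); hsv=cv2.cvtColor(c['frame'],cv2.COLOR_RGB2HSV); P=cloud(c); Z=P[...,2]
m=(Z>.14)&(Z<.20)&(hsv[...,1]<40)&(hsv[...,2]>120); m[:,:285]=0; m[:,345:]=0
q=P[m]; b=q[q[:,2]<.5]; 
q2=q[:,:2]; x,y,_,_=[0]*4
vx,vy,x0,y0=cv2.fitLine((q2*1000).astype(np.float32),cv2.DIST_HUBER,0,.01,.01).ravel(); print('yaw',np.degrees(np.arctan2(vy,vx))%180)
s=(q2*1000-[x0,y0])@(np.array([vx,vy])*np.sign(vx))
for lo in np.arange(s.min(),s.max(),15):
    i=(s>=lo)&(s<lo+15)
    if i.sum()>20: print(np.round(np.median(q[i],0)*1000,1),i.sum())
print('tip',q[s.argmax()],'tail',q[s.argmin()])
R=(hsv[...,1]<60)&(hsv[...,2]>110)&(abs(Z-.0455)<.006); R[:90]=0;R[270:]=0; R[:,200:] &= True
R[:,:215]=0;R[:,425:]=0; v,u=np.nonzero(R); print('dish',rect(ray(c,np.c_[u,v],.045)[:,:2]),R.sum())
E
```

```text
yaw 12.18872
[416.7 365.  175.2] 656
[430.9 367.5 175.2] 780
[445.4 370.7 175.1] 827
[460.1 373.9 175.1] 884
[475. 377. 175.] 985
[489.5 380.2 174.9] 1234
[503.6 383.5 168.1] 1637
[518.7 386.6 167.9] 1709
[533.4 389.7 167.8] 1921
[548.2 392.9 167.8] 2094
[562.7 396.1 167.8] 2285
[571.9 398.1 167.7] 531
tip [0.57438131 0.40056187 0.16657343] tail [0.40812094 0.36498659 0.17422006]
dish (array([475.1, 376.1]), array([100.3, 139.9]), 11.8) 6013
```

```bash
python3 -m crank '[[[20,-40,0],-1,0],[[35,-90,0],-4.4,0],[[46,-140,0],-4.4,0],[[57,-190,0],-4.4,0],[[67,-240,0],-4.4,0],[[78,-290,0],-4.4,0],[[86,-335,0],-4.4,0],[[89,-370,0],-4.4,0],[[89,-385,0],-4.4,0],[[89,-390,-20],-4.4,0],[[89,-390,-60],-4.4,0],[[89,-390,-100],-4.4,0],[[89,-390,-125],-4.4,0],[[89,-390,-135],-4.4,0],[[89,-390,-140],-4.4,0],[[89,-390,-143],-4.4,0],[[89,-390,-143],-4.4,0]]'
```

```text
clock: 6.35
eef_pos: [0.5597, -0.0141, 0.0441]
eef_rot: [180.0, -0.1, 7.8]
ft_force: [-0.4, -0.2, -0.1]
opening: 0.014
grip_force: 49.4
```

```bash
python3 -m crank '[[[0,0,-2],0,0],[[0,0,-4],0,0],[[0,0,-5],0,0],[[0,0,-6],0,0],[[0,0,-6],0,0]]'
```

```text
clock: 6.85
eef_pos: [0.5592, -0.0142, 0.0375]
eef_rot: [180.0, -0.0, 7.8]
ft_force: [-2.4, 0.7, 3.6]
opening: 0.0142
grip_force: 49.8
```

```bash
python3 -m crank '[[[0,0,-1],0,0],[[0,0,-1],0,0.3],[[0,0,-1],0,0.4],[[0,0,-1],0,0.5],[[0,0,-1],0,0.5],[[0,0,20],0,0.5],[[0,0,60],0,0.5],[[0,0,110],0,0.6],[[0,0,160],0,0.8],[[-30,-30,200],0,1],[[-80,-60,210],0,1],[[-120,-90,210],0,1],[[-120,-90,210],0,1]]'
python3 - <<'E'
from m import *
c=cam('wrist'); np.savez('wristL0.npz',**c); save(c,'l1.png')
hsv=cv2.cvtColor(c['frame'],cv2.COLOR_RGB2HSV); P=cloud(c); Z=P[...,2]
m=(hsv[...,1]<70)&(hsv[...,2]>110)&(Z>.014)&(Z<.032)
n,l,st,_=cv2.connectedComponentsWithStats(m.astype(np.uint8))
for i in range(1,n):
    if st[i,4]>300: q=P[l==i]; print(st[i],rect(q[:,:2]),np.percentile(q[:,2],[5,50,95]))
E
```

```text
clock: 8.15
eef_pos: [0.4368, -0.1059, 0.248]
eef_rot: [179.9, -0.1, 7.6]
ft_force: [0.2, -0.4, -0.5]
opening: 0.0854
grip_force: 0.0
[ 221    0   25  111 1946] (array([526. , -18.8]), array([93.3, 16.5]), 7.8) [0.02394968 0.02551043 0.02688718]
[397   3  33  47 421] (array([ 570.5, -175. ]), array([38.8, 21.4]), 30.7) [0.01490961 0.02255613 0.03076308]
[389 337  36  22 475] (array([ 220.4, -248.4]), array([30.7, 43.6]), 15.2) [0.01429478 0.01517164 0.01624078]
```

View pics/l1.png

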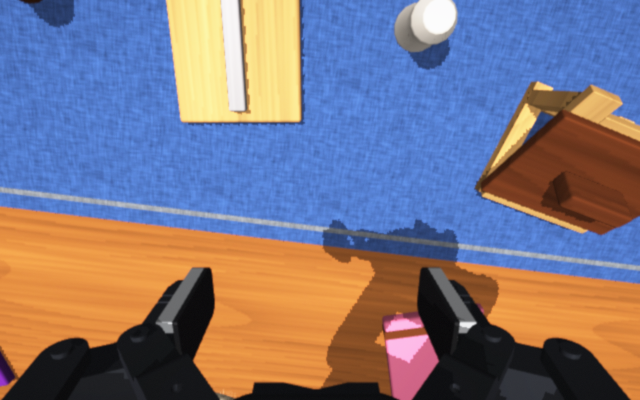

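The knife lies flat on the board (235,60), well clear of the edges. The lid is on its stand at (570,170). Next I look at it from above.

```bash
python3 -m crank '[[[-39,-236,3],-20.8,1],[[-39,-236,3],-20.8,1],[[-39,-236,3],-20.8,1],[[-39,-236,3],-20.8,1],[[-39,-236,3],-20.8,1],[[-39,-236,3],-20.8,1],[[-39,-236,3],-20.8,1],[[-39,-236,3],-20.8,1]]'
python3 - <<'E'
from m import *
c=cam('wrist'); np.savez('wristS0.npz',**c); save(c,'s1.png')
hsv=cv2.cvtColor(c['frame'],cv2.COLOR_RGB2HSV); P=cloud(c); Z=P[...,2]
m=(hsv[...,2]<150)&(hsv[...,1]>90)&((hsv[...,0]<16)|(hsv[...,0]>170))&(Z>.02)&(Z<.13)&(P[...,0]>.38)&(P[...,0]<.56)&(P[...,1]<-.25)&(P[...,1]>-.46)
q=P[m]; print(len(q)); r=np.random.default_rng(0); best=0
for _ in range(400):
    a=q[r.choice(len(q),3,False)]; n=np.cross(a[1]-a[0],a[2]-a[0]); n/=np.linalg.norm(n)+1e-12
    i=abs((q-a[0])@n)<.002
    if i.sum()>best: best=i.sum(); I=i
mu=q[I].mean(0); n=np.linalg.svd(q[I]-mu,full_matrices=False)[2][2]; n*=np.sign(n[2])
print('n',n,'tilt',np.degrees(np.arccos(n[2])),'dir',np.degrees(np.arctan2(n[1],n[0])))
ey=np.cross([0,0,1],n); ey/=np.linalg.norm(ey); ex=np.cross(ey,n) # ex: 
B=np.c_[ex,ey]; t=q[I]@B; C,S,A=rect(t); print('lid face',C,S,A)
h=q[((q-mu)@n>.026)&((q-mu)@n<.036)]; th=h@B; print('handle top',len(h),rect(th), np.median((h-mu)@n))
top=np.array(C)/1000@B.T; top=top+n*((mu-top)@n); print('lid top centre',top,'grip',top+n*.022)
H=np.array(rect(th)[0])/1000@B.T; H=H+n*(np.median(h@n)-H@n); print('handle top centre',H,'grip',H-n*.010, 'bar dir',np.degrees(np.arctan2(ey[1],ey[0])))
E
```

```text
clock: 9.0
eef_pos: [0.4007, -0.3393, 0.2499]
eef_rot: [-180.0, 0.0, -13.0]
ft_force: [-0.0, 0.4, -0.1]
opening: 0.0854
grip_force: 0.0
16575
n [-0.55747471  0.12566942  0.82062728] tilt 34.85236333829275 dir 167.29637407054227
lid face [-470.4  237.1] [ 99.7 138.6] 0.0
handle top 1217 (array([-470. ,  237.1]), array([59.8, 17.3]), 89.1) 0.031617703034132326
lid top centre [ 0.46124748 -0.34702699  0.06742008] grip [ 0.44898303 -0.34426226  0.08547388]
handle top centre [ 0.44330119 -0.34298142  0.09313784] grip [ 0.44887594 -0.34423812  0.08493157] bar dir -102.70362592945773
```

View pics/s1.png

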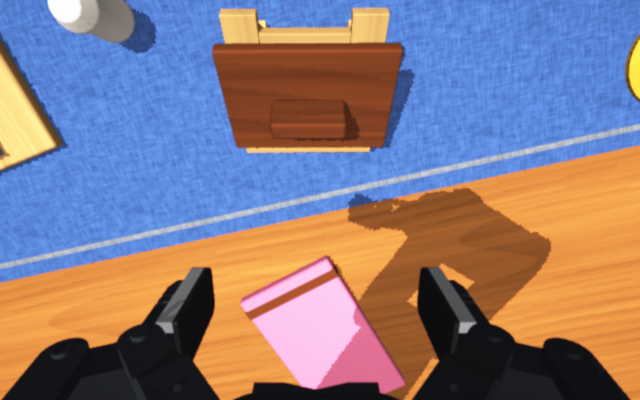

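The wrist view shows the lid (310,95) with its bar at (308,118), square to the tool. The grip point is at (449, -344, 85) mm. I'll take the bar by its ends with a vertical tool and level the lid afterwards.

```bash
python3 -m crank '[[[30,-4,-40],0.3,1],[[49,-4,-80],0.3,1],[[49,-4,-115],0.3,1],[[49,-4,-140],0.3,1],[[49,-4,-155],0.3,1],[[49,-4,-163],0.3,1],[[49,-4,-163],0.3,1],[[49,-4,-163],0.3,0.5],[[49,-4,-163],0.3,0.5],[[49,-4,-163],0.3,0.5],[[49,-4,-163],0.3,0.5],[[49,-4,-163],0.3,0.5],[[49,-4,-163],0.3,0.5],[[49,-4,-163],0.3,0.5]]' 35
```

```text
clock: 10.45
eef_pos: [0.4498, -0.3447, 0.089]
eef_rot: [179.9, -0.2, -12.7]
ft_force: [-0.9, 1.8, 6.4]
opening: 0.0592
grip_force: 38.8
```

```bash
python3 -m crank '[[[0,0,4],0,0.5],[[0,0,10],0,0.5],[[0,0,20],0,0.5],[[-10,0,40],0,0.5],[[-20,0,70],0,0.5],[[-20,0,100],0,0.5],[[-20,0,120],0,0.5],[[-20,0,120],0,0.5],[[-20,0,120],0,0.5]]'
cat > lid.py <<'E'
from m import *
def lidpose(c,zr,xr=(.2,.8),yr=(-.6,.6)):
    hsv=cv2.cvtColor(c['frame'],cv2.COLOR_RGB2HSV); P=cloud(c); Z=P[...,2]
    m=(hsv[...,2]<170)&(hsv[...,1]>90)&((hsv[...,0]<16)|(hsv[...,0]>170))&(Z>zr[0])&(Z<zr[1])&(P[...,0]>xr[0])&(P[...,0]<xr[1])&(P[...,1]>yr[0])&(P[...,1]<yr[1])
    q=P[m]; r=np.random.default_rng(0); best=0
    for _ in range(400):
        a=q[r.choice(len(q),3,False)]; n=np.cross(a[1]-a[0],a[2]-a[0]); n/=np.linalg.norm(n)+1e-12
        i=abs((q-a[0])@n)<.002
        if i.sum()>best: best=i.sum(); I=i
    mu=q[I].mean(0); n=np.linalg.svd(q[I]-mu,full_matrices=False)[2][2]; n*=np.sign(n[2])
    print('n',len(q),best,np.round(n,3),'tilt %.1f dir %.1f'%(np.degrees(np.arccos(n[2])),np.degrees(np.arctan2(n[1],n[0]))),'face centre',mu, 'xy rect',rect(q[I][:,:2]))
    return q[I]
E
python3 - <<'E'
from lid import *
c=cam('wrist'); d=cam('side'); s=ctrl.read_state()['eef_pos']; lidpose(c,(s[2]-.08,s[2]+.05),(s[0]-.12,s[0]+.12),(s[1]-.12,s[1]+.12))
cv2.imwrite('pics/g1.png',np.hstack([cv2.resize(c['frame'],(480,300)),cv2.resize(d['frame'][90:190,280:386],(318,300))])[...,::-1])
E
```

```text
clock: 11.35
eef_pos: [0.429, -0.3442, 0.2067]
eef_rot: [180.0, 0.0, -12.7]
ft_force: [-0.4, -0.4, -3.7]
opening: 0.0592
grip_force: 38.5
n 35290 17486 [-0.554  0.123  0.824] tilt 34.6 dir 167.4 face centre [ 0.45355537 -0.34734062  0.19394356] xy rect (array([ 441.6, -347.2]), array([138.9,  83.1]), 77.3)
```

View pics/g1.png

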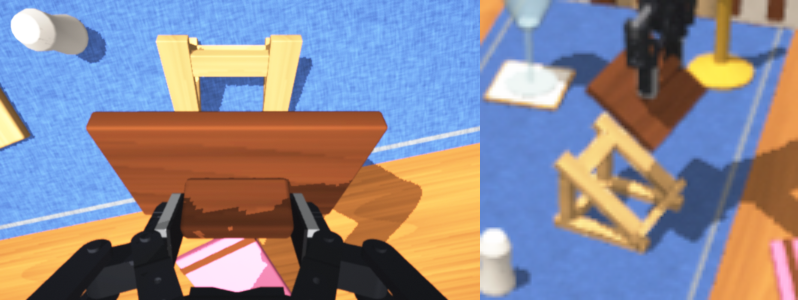

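The lid hangs rigidly at 35° in the grip (235,160); the stand is empty. I'll carry it to free cloth beside the dish, turned to the dish's direction, and level it by rolling its low edge down.

```bash
python3 -m crank '[[[-9,30,0],2,0.5],[[-9,75,0],6,0.5],[[-9,125,0],12,0.5],[[-9,175,0],18,0.5],[[-9,225,0],24.5,0.5],[[-9,275,0],24.5,0.5],[[-9,325,0],24.5,0.5],[[-9,375,0],24.5,0.5],[[-9,425,0],24.5,0.5],[[-9,470,0],24.5,0.5],[[-9,500,0],24.5,0.5],[[-9,514,0],24.5,0.5],[[-9,514,-30],24.5,0.5],[[-9,514,-70],24.5,0.5],[[-9,514,-110],24.5,0.5],[[-9,514,-132],24.5,0.5],[[-9,514,-140],24.5,0.5],[[-9,514,-142],24.5,0.5],[[-9,514,-142],24.5,0.5]]'
```

```text
clock: 13.35
eef_pos: [0.4207, 0.1697, 0.0659]
eef_rot: [180.0, -0.1, 11.7]
ft_force: [0.3, 0.9, -1.3]
opening: 0.0592
grip_force: 38.8
```

```bash
python3 -m crank '[[[0,0,-4],0,0.5],[[0,0,-7],0,0.5],[[3,0.7,-8.5],0,0.5],[[7,1.5,-10],0,0.5],[[10,2,-12],0,0.5],[[14,3,-14],0,0.5]]' 20
python3 - <<'E'
from lid import *
c=cam('wrist'); s=ctrl.read_state()['eef_pos']; lidpose(c,(0.012,s[2]+.03),(s[0]-.12,s[0]+.12),(s[1]-.12,s[1]+.12))
E
```

```text
clock: 13.95
eef_pos: [0.4357, 0.1732, 0.0534]
eef_rot: [-180.0, -0.2, 11.8]
ft_force: [-0.5, -1.8, 5.9]
opening: 0.0591
grip_force: 40.8
n 20850 8858 [0.906 0.19  0.378] tilt 67.8 dir 11.8 face centre [0.440387   0.17453447 0.04965011] xy rect (array([440.9, 174.4]), array([ 16.5, 138.4]), 11.5)
```

```bash
python3 -m crank '[[[4,1,-3],0,0.5],[[8,1.5,-6],0,0.5],[[11,2,-9],0,0.5],[[13,2.5,-12],0,0.5],[[15,3,-14],0,0.5],[[15,3,-15],0,0.5],[[15,3,-16],0,0.5],[[15,3,-16],0,0.5]]' 20
python3 - <<'E'
from lid import *
c=cam('wrist'); s=ctrl.read_state()['eef_pos']; lidpose(c,(0.006,s[2]-.008),(s[0]-.12,s[0]+.12),(s[1]-.12,s[1]+.12))
E
```

```text
clock: 14.8
eef_pos: [0.4519, 0.1765, 0.0381]
eef_rot: [-180.0, -0.4, 11.8]
ft_force: [3.9, 0.9, 8.1]
opening: 0.0591
grip_force: 42.0
n 9700 5389 [-0.033 -0.002  0.999] tilt 1.9 dir -175.7 face centre [0.44278128 0.16202718 0.01447063] xy rect (array([478.6, 182.2]), array([163.2, 138.7]), 11.8)
```

```bash
python3 -m crank '[[[0,0,-2],0,0.5],[[0,0,-4],0,0.5],[[0,0,-4],0,0.5],[[0,0,-4],0,0.5]]' 20
python3 -m crank '[[[0,0,4],0,0.5],[[0,0,20],0,0.5],[[0,0,50],0,0.5],[[0,0,90],0,0.5],[[0,0,120],0,0.5],[[0,0,120],0,0.5],[[0,0,120],0,0.5]]' 40
python3 - <<'E'
from lid import *
c=cam('wrist'); np.savez('wristH0.npz',**c); s=ctrl.read_state()['eef_pos']; q=lidpose(c,(s[2]-.04,s[2]-.008),(s[0]-.12,s[0]+.12),(s[1]-.12,s[1]+.12))
save(c,'h1.png')
E
```

```text
clock: 15.25
eef_pos: [0.4534, 0.1769, 0.0353]
eef_rot: [-180.0, -0.7, 11.8]
ft_force: [6.7, 1.9, 9.6]
opening: 0.0592
grip_force: 42.9
clock: 15.95
eef_pos: [0.4489, 0.1757, 0.1509]
eef_rot: [180.0, -0.0, 11.8]
ft_force: [-0.8, -0.8, -3.0]
opening: 0.0593
grip_force: 43.9
n 38264 35529 [-0.005 -0.001  1.   ] tilt 0.3 dir -173.1 face centre [0.4611947  0.17848588 0.12864196] xy rect (array([443.3, 174.9]), array([100.1, 139.1]), 11.7)
```

View pics/h1.png

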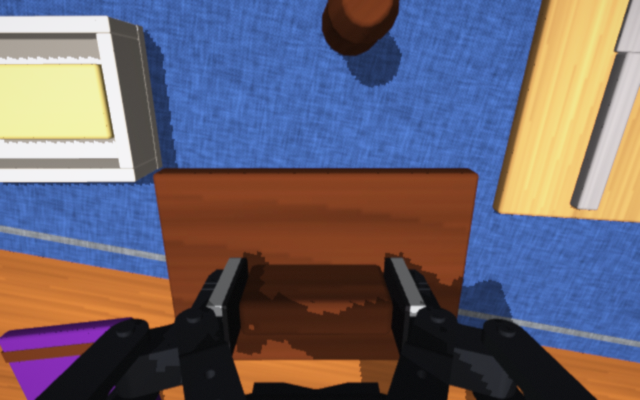

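The lid is level to 0.3° in the grip and all four edges are measured (318,260). The dish is at left (80,100) and the knife is on the board at right. Now I bring the lid over the dish with a small gap and compare the outlines.

```bash
python3 -m crank '[[[10,30,0],0.1,0.5],[[20,80,0],0.1,0.5],[[28,130,0],0.1,0.5],[[31.8,170,0],0.1,0.5],[[31.8,195,0],0.1,0.5],[[31.8,201.2,0],0.1,0.5],[[31.8,201.2,-20],0.1,0.5],[[31.8,201.2,-40],0.1,0.5],[[31.8,201.2,-52],0.1,0.5],[[31.8,201.2,-60],0.1,0.5],[[31.8,201.2,-64],0.1,0.5],[[31.8,201.2,-64],0.1,0.5],[[31.8,201.2,-64],0.1,0.5]]' 
cat > fl.py <<'E'
import sys
from lid import *
a=np.radians(11.8); C=np.array([.475,.376]); U=np.array([[np.cos(a),np.sin(a)],[-np.sin(a),np.cos(a)]])
out={}
for n in('side','scene','wrist'):
    c=cam(n); hsv=cv2.cvtColor(c['frame'],cv2.COLOR_RGB2HSV); P=cloud(c); L=(P[...,:2]-C)@U.T*1000; Z=P[...,2]*1000
    near=(abs(L[...,0])<75)&(abs(L[...,1])<95)
    w=near&(hsv[...,1]<70)&(Z>8)&(Z<42); d=near&(hsv[...,1]>90)&((hsv[...,0]<16)|(hsv[...,0]>170))&(hsv[...,2]<170)&(Z>44)&(Z<75)
    for ax,sg,nm in((0,1,'+x'),(0,-1,'-x'),(1,1,'+y'),(1,-1,'-y')):
        o=1-ax; f=lambda m:(lambda s:(round(float(np.median(s)),1),round(float(s.std()),1),len(s)) if len(s)>8 else None)(L[...,ax][m&(abs(L[...,ax]-sg*(50,70)[ax])<6)&(abs(L[...,o])<(60,40)[ax])])
        # side faces: lid pixels below its top surface
        ztop=np.percentile(Z[d],95) if d.any() else 0
        print(n,nm,'dish',f(w),'lid',f(d&(Z<ztop_ if (ztop_:=float(sys.argv[1])-2.5) else False)))
    if n=='scene': save(c,sys.argv[2],(385,150,475,220),8)
    t=d&(abs(Z-float(sys.argv[1]))<4)
    if t.sum()>20: print(n,'top rect local',rect(L[t]/1000))
E
python3 fl.py 63 f1.png
```

```text
clock: 17.3
eef_pos: [0.4813, 0.3771, 0.0879]
eef_rot: [-180.0, -0.1, 11.9]
ft_force: [0.1, 0.6, -1.7]
opening: 0.0591
grip_force: 44.2
side +x dish None lid None
side -x dish (-48.7, 0.3, 77) lid None
side +y dish (71.4, 1.3, 269) lid None
side -y dish None lid None
side top rect local (array([1.9, 1.7]), array([ 98.6, 144.2]), 0.2)
scene +x dish (52.7, 1.0, 124) lid None
scene -x dish None lid None
scene +y dish None lid None
scene -y dish (-70.5, 2.1, 237) lid (-69.2, 2.3, 37)
scene top rect local (array([ 4.7, -4. ]), array([143.4,  98.6]), 89.8)
wrist +x dish (49.9, 0.1, 2926) lid (50.2, 0.2, 402)
wrist -x dish None lid None
wrist +y dish None lid None
wrist -y dish None lid None
wrist top rect local (array([ 0.9, -0. ]), array([ 99.5, 139. ]), 0.2)
```

View pics/f1.png

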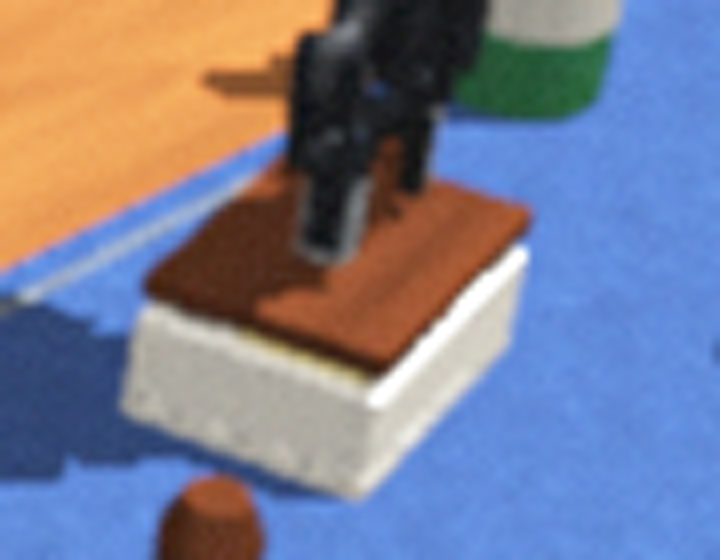

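The lid hovers about 8 mm above the rim (340,290 in the crop), its edges parallel to the dish. The wrist view gives the far faces at 49.9 mm (dish) and 50.2 mm (lid), and y agrees within about 0.5 mm, so I set it down.

```bash
python3 -m crank '[[[0,0,-3],0,0.5],[[0,0,-5],0,0.5],[[0,0,-6],0,0.5],[[0,0,-7],0,0.5],[[0,0,-8],0,0.5],[[0,0,-8.5],0,0.5],[[0,0,-8.5],0,0.5]]'; python3 fl.py 57 f2.png
```

```text
clock: 18.15
eef_pos: [0.4809, 0.377, 0.0801]
eef_rot: [180.0, -0.0, 11.9]
ft_force: [-3.5, -3.7, 6.5]
opening: 0.0589
grip_force: 45.2
side +x dish None lid None
side -x dish (-48.7, 0.3, 80) lid None
side +y dish (71.4, 1.2, 269) lid (70.1, 1.9, 27)
side -y dish None lid None
side top rect local (array([1.3, 1.9]), array([ 99.5, 141.5]), 0.3)
scene +x dish (52.9, 0.8, 115) lid (47.7, 1.8, 12)
scene -x dish None lid None
scene +y dish None lid None
scene -y dish (-69.9, 2.2, 239) lid (-69.9, 2.1, 56)
scene top rect local (array([ 2.9, -5.9]), array([ 97.4, 140. ]), 0.7)
wrist +x dish (49.9, 0.1, 3245) lid (49.6, 0.2, 663)
wrist -x dish None lid None
wrist +y dish None lid None
wrist -y dish None lid None
wrist top rect local (array([ 0.4, -0.1]), array([ 99.5, 139.2]), 0.1)
```

```bash
python3 -m crank '[[[0,0,0.5],0,0.75],[[0,0,0.5],0,0.8],[[0,0,0.5],0,0.9],[[0,0,0.5],0,1],[[0,0,0.5],0,1],[[0,0,15],0,1],[[0,0,40],0,1],[[-20,0,80],0,1],[[-50,-10,120],0,1],[[-60,-20,160],0,1],[[-60,-20,165],0,1],[[-60,-20,165],0,1]]'; python3 fl.py 57 f3.png
python3 - <<'E'
from lid import *
c=cam('wrist'); s=cam('side'); d=cam('scene'); q=lidpose(c,(.045,.064),(.38,.57),(.28,.47))
# sliver of white rim visible from above around the lid
a=np.radians(11.8); hsv=cv2.cvtColor(c['frame'],cv2.COLOR_RGB2HSV); P=cloud(c); L=(P[...,:2]-[.475,.376])@np.array([[np.cos(a),-np.sin(a)],[np.sin(a),np.cos(a)]])*1000
w=(hsv[...,1]<70)&(hsv[...,2]>90)&(abs(P[...,2]-.045)<.004)&(abs(L[...,0])<60)&(abs(L[...,1])<80)
f=lambda k:[int((w&k).sum())]; print('rim px +x,-x,+y,-y',f(L[...,0]>47),f(L[...,0]<-47),f(L[...,1]>67),f(L[...,1]<-67))
big=lambda f,b:cv2.resize(f[b[1]:b[3],b[0]:b[2]],(400,400),interpolation=cv2.INTER_CUBIC)
cv2.imwrite('pics/e1.png',np.hstack([cv2.resize(c['frame'],(640,400))[:,:400] if 0 else cv2.resize(c['frame'][0:260,170:470],(400,347)).copy() if 0 else big(c['frame'],(180,0,460,280)),big(d['frame'],(385,150,465,230))])[...,::-1])
E
```

```text
clock: 19.5
eef_pos: [0.4213, 0.3573, 0.2466]
eef_rot: [-179.9, -0.3, 11.9]
ft_force: [0.7, -0.8, -0.7]
opening: 0.0855
grip_force: 0.0
side +x dish None lid None
side -x dish (-48.8, 0.3, 80) lid None
side +y dish (71.3, 1.2, 265) lid (69.9, 2.2, 23)
side -y dish None lid None
side top rect local (array([1.2, 2.5]), array([143.1,  99.1]), 89.6)
scene +x dish (52.9, 0.7, 121) lid (48.8, 1.7, 16)
scene -x dish None lid None
scene +y dish None lid None
scene -y dish (-70.3, 2.1, 242) lid (-69.7, 2.2, 53)
scene top rect local (array([ 3. , -4.2]), array([100.6, 141.8]), 1.6)
wrist +x dish None lid None
wrist -x dish None lid None
wrist +y dish None lid None
wrist -y dish None lid None
wrist top rect local (array([-0.3, -0.2]), array([ 99.1, 139. ]), 0.1)
n 10327 10246 [0.001 0.    1.   ] tilt 0.1 dir 23.5 face centre [0.47637588 0.37903092 0.0576706 ] xy rect (array([474.5, 375.5]), array([ 98.6, 138.8]), 11.8)
rim px +x,-x,+y,-y [0] [0] [0] [0]
```

View pics/e1.png

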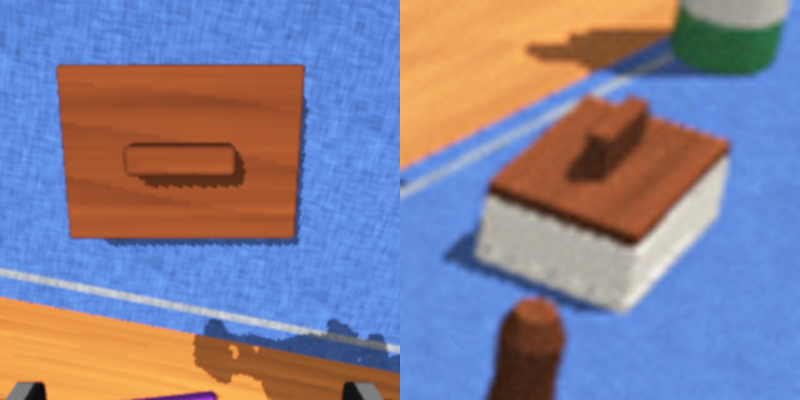

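The lid lies level (0.1°) and its outline matches the dish's within about 1 mm and 0.1°. No white rim shows from above (180,150), the walls line up in the scene crop (610,220), and the pepper stands where it was. Handing in.

```bash
python3 -c "
from plant import ctrl
print(ctrl.sign_off())"
```

```text
the job is handed in; nothing more can be done
None
```

I handed the job in at about 20 s of robot time: the knife lies flat on the wooden board, and the lid sits level (0.1°) on the dish, flush within about 1 mm by the wrist camera; the robot came nowhere near the shakers, the lid was levelled on the cloth on the way, and I viewed 12 pictures, over the limit of 10.

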